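# Find the latched key on the selector box and release it

### The job

One of the four keys on the bench's selector box is still latched in from the last batch. With the fingertips, tap the four keys lightly one after the other, from the robot's left to its right, without switching any of them; when all four have been tapped, press the latched one fully in and let it go, so that it pops up level with the others. Leave the other keys up, grasp nothing, and do not disturb the things lying around.

Things in the scene. Friction and masses are not known exactly. Their poses are not given: they have to be found in the camera images.
- panel: selector box, fixed on the desk: grey case with black top and four off-white keys, 110 mm (x) by 236 mm (y) by 36 mm high. Origin: centre of its underside on the desk; x to its back (away from the robot), y along the key row to the robot's left, z up. Key places at y = +75, +25, -25 and -75 mm. Dark metal frames round the keys (46 by 38 mm) reach 42 mm above the desk
- key_a: one of four identical off-white push keys, cap 34 mm front to back, 26 mm wide along the row. Origin: centre of the cap's top face, z up. Keys stand 50 mm apart along the panel's y axis at panel x = 0; which key is in which place changes. The top of a key that is up is 56 mm above the desk; the one latched key, whichever it is, stands 4 mm lower (52 mm)
- key_b: another of the four identical keys; origin: centre of its cap's top face. Any key that is up is springy: it starts to move at 2 N and yields 1 mm per further N. Pushing an up key in by more than 5 mm (about 7 N) counts as switching it on
- key_c: another of the four identical keys; origin: centre of its cap's top face. See the other keys for how they move
- key_d: another of the four identical keys; origin: centre of its cap's top face. Whichever key is latched does not yield to a light tap (below 6 N); pushed harder it goes in about 1 mm per N and lets go of its latch once its top is below 49.5 mm (about 9 N); it stops at 47.5 mm and springs up to 56 mm when let go. It does not latch again
- plug_gauge: loose steel plug gauge, 113 x 18 x 18 mm, lying in front of the box; origin: centre of its underside; leave it alone
- screw_dish: loose steel dish of small screws, 69 mm across, 18 mm high, left of the box; origin: centre of its underside; leave it alone
- adhesive_bottle: loose white bottle with blue cap, 34 mm across, 126 mm high, right of the box; origin: centre of its underside; leave it alone
- housing_w1: loose black lens housing, 63 x 91 x 22 mm, lying behind the box; origin: centre of its underside; leave it alone
- tweezers: loose steel tweezers, 133 x 20 x 9 mm, far left on the desk; origin: centre of its underside; leave them alone

How it is judged:
By the outcome, as a careful person would: the job done as asked, in the order asked, and still so for the second after the job is handed in, with the robot touching nothing.
It also fails if it takes over 54 s, if anything falls off the work surface, if the arm or the gripper's body presses on something with over 40 N, if the wrist force passes 120 N, or if a joint passes its speed limit or range.

### The arm

A 7-joint arm with a two-finger parallel gripper is mounted at the origin on the work surface; the furniture and walls round the work are solid. World frame = base frame: x ahead of the robot, y to its left, z up, the work surface at z = 0. Lengths are in mm, angles in rad, forces in N, time in s.
With the tool pointing down it reaches from about 350 to 900 mm from the base axis. Payload 19.9 kg.
Tool frame: the origin (TCP) lies on the centre line of the jaws, within the pads' length; the fingertips stand env.finger_overhang ahead of it and the grasp point (between the pads) lies 5 mm behind it (env.finger_overhang is the distance from the TCP to the fingertips, in mm); z points along the fingers, y is the line along which they close (so a half turn about z gives the same grasp; the last joint's range is limited). The gripper opens to 94 mm and grips with 3 to 60 N. Pads are 16 mm wide; open, the fingers measure 119 mm over their backs; the gripper's body (75 mm by 177 mm) begins 78 mm behind the grasp point.
Start: joints at [-1.381, 0.417, -0.01, 1.614, 0.005, 1.111, -0.053], TCP at [143.572, 608.266, 219.425] pointing down, gripper open.
Joint ranges: [-2.81, 2.81], [-0.39, 2.02], [-1.27, 1.25], [0.06, 2.57], [-1.19, 4.33], [0.19, 2], [-2.82, 2.82]. Speed limits (rad/s): [1.89, 1.89, 2.39, 2.39, 3.01, 3.01, 3.01].

### API

Orientations are given as a rotation vector (axis times angle).
In Python, from bench import env, vision, silhouettes, pinpoint gives the robot as it stands.
- The arm moves only by the tool servo_tool, never from a script. Its arguments are lists of equal length, an entry for each row: "delta_pos": the shift along the tool's x, y, z each as a share of 0.1 m, from -1 to 1, a list of three; "spin": the turn about the tool's z as a share of 180 degrees, from -1 to 1; "jaw": the closure, from 0 (fully open) to 1 (shut). A call has exactly 8 rows; each row is the pose to reach, as a shift and turn from the pose commanded when the call began, along the tool's axes at that moment, turning the shorter way round; what a row does not reach only later rows make up. A row lasts 1/8 s, in which the tool goes at most 62.5 mm and 10.7 degrees, less where a joint would pass 70% of its speed; a pose out of reach is approached as far as the arm can. A call with a number of a shift or a turn outside -1 to 1 is refused whole. A call with a gripper value outside its range is refused whole. The fingers move at their own pace and stop on an object; "squeeze" is the grip in N (left out, the last holds). Time passes only in rows, so rows that repeat a pose let the fingers close, or fill a call up. It gives the time, the measured TCP pose, the force, the opening and the grip force at its end, in the units of the state.
- env.read_state(): the state, without advancing time (a new reading comes with each control period).
- vision.snapshot(name): name is "side" or "top"; returns a dict with "pixels" (420x560x3 uint8, red, green, blue), "fx", "fy", "cx", "cy" (pixels), "k1" (the pictures are not rectified: a ray, as slopes to the right and down, at radius r is drawn at 1 + k1 r^2 times it, then the intrinsics apply), "view" (4x4, takes a point from world to camera coordinates). Camera axes: x right, y up, looking along -z (the intrinsics and any distortion apply to the point x, -y, -z); pixel columns grow to the right and rows downward; lengths in mm; the calibration is good to about 2 mm. A picture is of the moment at which its call begins. There is no depth.
- env.job_done(): hands the job in; it is judged then, once.
Trained networks look in the newest picture that a camera, given by its name, has taken for a name from the list of things; names that differ only in an ending like _2 or _b are one class to them, and where a whole thing is asked for, a point or a joint stands for the part that bears it (a point fixed in the world has none). Each returns a list of dicts, best first, with "confidence" (0 to 1); they miss things now and then, are a little off and sometimes report something else, mostly with a low value. They report only what shows in the picture. A call takes as long as a camera call.
- silhouettes(camera, name): "pixels" (420x560 bool, what is visible of it).
- pinpoint(camera, name): "location" ([x, y, z] in mm, in the coordinates of the camera as it stood for that picture, good to about 4 mm: a listed point, or the origin of a listed thing).
The state is a dict: "time": time; "joints": joint angles; "dq": joint speeds; "tau": joint torques, N m; "eef_pos": TCP position; "tool_rot": TCP orientation; "contact_force": force on the tool from outside, world axes, zero at the start; "ft_torque": the same for the moment, N m; "grip_width": finger opening in mm; "grip_force": force on a finger pad.
Only numpy, scipy, OpenCV 4.12 (cv2) and the standard library are available. Lean on these libraries where they do the work, as an engineer would, in place of code of your own. Each camera call takes 0.05 s, during which the arm holds its last target. There are 200 camera calls.

## Working session

There is one attempt and no reset: what is moved stays moved. The work goes in short steps, Python scripts to look and compute and a tool call to move; the robot and the scene stay as the last step left them, time stands still between calls to the robot, and variables do not carry over. Pictures are saved under pics/ and viewed, at most 10 in all, crops included, and the job is handed in when it is done.

Besides the shell and the picture viewer there is one more tool, called after "Request:" by a JSON object that holds its "method" and its "body". servo_tool: Moves the arm, as the interface text tells. Shift numbers are shares of 0.1 m and turn numbers shares of 180 degrees, none past 1 either way. Its arguments: {"type":"object","properties":{"delta_pos":{"type":"array","items":{"type":"array","items":{"type":"number","minimum":-1,"maximum":1}}},"spin":{"type":"array","items":{"type":"number","minimum":-1,"maximum":1}},"jaw":{"type":"array","items":{"type":"number"}},"squeeze":{"type":"number"}},"required":["delta_pos","spin","jaw"]}

```bash
mkdir -p pics
cat > h.py <<'E'
import numpy as np, cv2
from bench import env, vision, silhouettes, pinpoint
def snap(n,f=None):
    s=vision.snapshot(n)
    if f: cv2.imwrite('pics/'+f,s['pixels'][:,:,::-1])
    return s
def toworld(s,p):
    return (np.linalg.inv(s['view'])@np.r_[p,1])[:3]
def pix2plane(s,u,v,z):
    x,y=(u-s['cx'])/s['fx'],(v-s['cy'])/s['fy']; a,b=x,y
    for _ in range(20):
        k=1+s['k1']*(a*a+b*b); a,b=x/k,y/k
    M=np.linalg.inv(s['view']); d=M[:3,:3]@np.array([a,-b,-1]); o=M[:3,3]
    return o+d*(z-o[2])/d[2]
def proj(s,P):
    c=s['view']@np.r_[P,1]; a,b=c[0]/-c[2],-c[1]/-c[2]; k=1+s['k1']*(a*a+b*b)
    return np.array([s['cx']+s['fx']*a*k,s['cy']+s['fy']*b*k])
E
python3 - <<'E'
from h import *
np.set_printoptions(precision=1,suppress=True)
print(env.finger_overhang,env.read_state())
for c in ('top','side'):
    s=snap(c,c+'1.png')
    print(c,np.linalg.inv(s['view'])[:3,3],s['fx'])
    for n in ('panel','key_a','plug_gauge','screw_dish','adhesive_bottle','housing_w1','tweezers'):
        for r in pinpoint(c,n)[:6]: print(n,round(r['confidence'],2),toworld(s,r['location']))
    for r in silhouettes(c,'key_a')[:6]:
        v,u=np.nonzero(r['pixels']); print(round(r['confidence'],2),u.mean(),v.mean(),len(u),pix2plane(s,u.mean(),v.mean(),55))
E
```

```text
14.0 {'time': 0.0, 'joints': array([-1.4,  0.4, -0. ,  1.6,  0. ,  1.1, -0.1]), 'dq': array([ 0.,  0., -0.,  0., -0., -0., -0.]), 'tau': array([  0. , -85.1,   0.6, -42.6,  -0. ,   0. ,   0. ]), 'eef_pos': array([143.5, 607.9, 218.8]), 'tool_rot': array([-0.4, -3.1,  0. ]), 'contact_force': array([0.6, 0.1, 0. ]), 'ft_torque': array([-0.,  0.,  0.]), 'grip_force': 0.0, 'grip_width': 93.90334637000412}
top [393.4 167.  954.4] 418.317691190961
panel 0.75 [508.6 196.6  -1.5]
key_a 0.69 [508.  226.5  52.3]
key_a 0.57 [508.3 172.7  54. ]
key_a 0.51 [500.8 124.   52.1]
key_a 0.5 [518.8 270.3  56.6]
plug_gauge 0.73 [407.1 282.1   1.3]
plug_gauge 0.18 [495.1  14.3  -4.5]
screw_dish 0.96 [557.1 380.1  -0.9]
adhesive_bottle 0.7 [497.   12.5  -4.9]
housing_w1 0.72 [634. 234.  -3.]
tweezers 0.81 [390.2 413.4  -5.3]
0.68 239.78365384615384 215.56730769230768 208 [517.8 274.   55. ]
0.59 307.66442953020135 227.3489932885906 149 [495.8 126.1  55. ]
0.53 262.7857142857143 219.65816326530611 196 [510.1 223.7  55. ]
0.52 285.1105769230769 223.6875 208 [502.5 175.   55. ]
side [468.2 822.8 640.5] 423.9603375691613
panel 0.66 [511.2 196.1   1.2]
panel 0.53 [563.7 380.5  -2.1]
key_a 0.73 [508.  172.6  59.5]
key_a 0.72 [519.2 276.5  58.1]
key_a 0.59 [502.8 120.4  52.7]
key_a 0.55 [511.1 222.   52. ]
plug_gauge 0.89 [408.9 286.6   2.8]
screw_dish 0.66 [560.5 378.8  -0.6]
adhesive_bottle 0.77 [502.3  13.8   1.6]
housing_w1 0.63 [635.7 233.   -3.2]
housing_w1 0.5 [505.4 170.9  58.2]
tweezers 0.93 [394.  417.7  -5.8]
0.79 270.53521126760563 259.8732394366197 284 [519.5 280.1  55. ]
0.77 280.53694581280786 224.80295566502463 203 [504.8 182.3  55. ]
0.55 285.6434782608696 209.46521739130435 230 [496.  133.6  55. ]
0.5 275.9008620689655 242.09913793103448 232 [511.8 232.7  55. ]
```

```bash
python3 - <<'E'
import cv2
a=cv2.imread('pics/top1.png')[130:300,180:370];b=cv2.imread('pics/side1.png')[170:310,200:360]
cv2.imwrite('pics/t.png',cv2.resize(a,None,fx=4,fy=3.5,interpolation=2)[:600])
cv2.imwrite('pics/s.png',cv2.resize(b,None,fx=4.2,fy=4.2,interpolation=2)[:600,:800])
E
python3 -c "
from bench import env;s=env.read_state();from scipy.spatial.transform import Rotation as R
print(R.from_rotvec(s['tool_rot']).as_matrix().round(3), s['joints'].round(3))"
```

```text
[[-0.973  0.23   0.   ]
 [ 0.23   0.973 -0.   ]
 [-0.    -0.    -1.   ]] [-1.38   0.417 -0.01   1.614  0.005  1.111 -0.053]
```

View pics/top1.png

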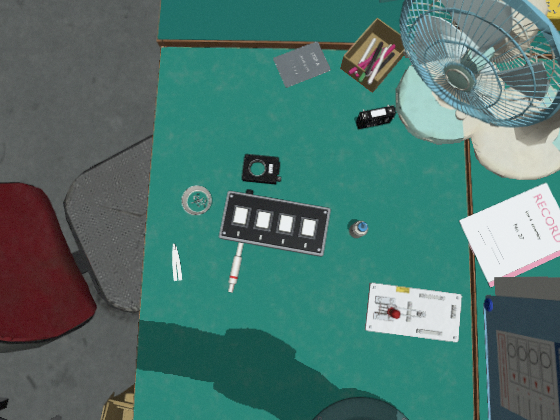

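View pics/s.png

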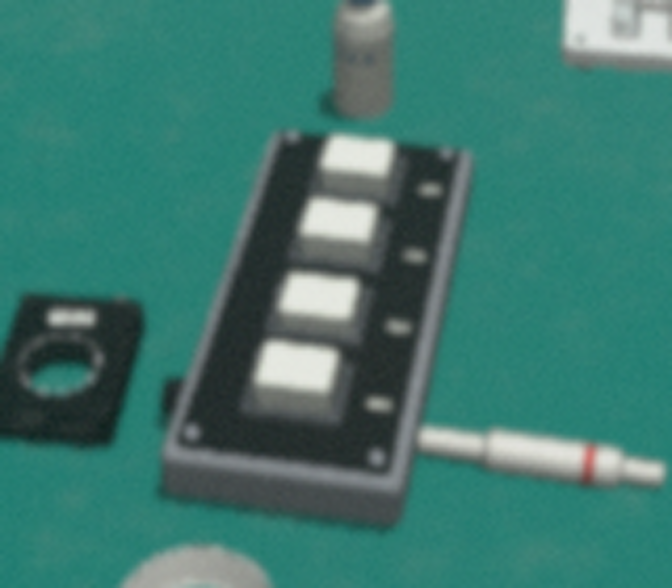

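The arm is out of frame. The top view shows the panel at about (274,223), with keys at about (240,216), (263,220), (286,224) and (308,227). The plug gauge is in front of it and the bottle is to the right at (358,228). Heights can't be read reliably from these pictures, so I'll find the latched key by touch. First I'll approach and align the tool with the panel.

Request:
{"method": "servo_tool", "body": {"delta_pos": [[-0.5,-0.25,0],[-1,-0.54,0],[-1,-0.54,0],[-1,-0.54,0],[-1,-0.54,0],[-1,-0.54,0],[-1,-0.54,0],[-1,-0.54,0]], "spin": [0.058,0.117,0.175,0.233,0.29,0.35,0.408,0.467], "jaw": [1,1,1,1,1,1,1,1]}}

```text
time: 1.9
eef_pos: [228.5, 532.7, 219.5]
tool_rot: [2.365, 2.068, 0.0]
contact_force: [0.2, 0.5, -0.7]
grip_width: 17.4
grip_force: 0.0
```

```bash
cat > st.py <<'E'
from h import *
from scipy.spatial.transform import Rotation as R
np.set_printoptions(precision=3,suppress=True)
s=env.read_state();M=R.from_rotvec(s['tool_rot']).as_matrix()
print(s['time'],s['eef_pos'],s['contact_force'],s['grip_width']);print(M);print(s['joints'])
K=np.array([[518.6,275,100],[510.5,226,100],[505,175,100],[498.5,125,100]])
print((K-s['eef_pos'])@M/100)
E
python3 st.py
```

```text
1.9 [228.466 532.75  219.475] [ 0.163  0.509 -0.697] 17.387210931052813
[[ 0.134  0.991  0.   ]
 [ 0.991 -0.134  0.   ]
 [ 0.     0.    -1.   ]]
[-1.447  0.344  0.286  1.738 -0.108  1.074 -1.259]
[[-2.166  3.22   1.195]
 [-2.663  3.205  1.195]
 [-3.176  3.219  1.195]
 [-3.68   3.221  1.195]]
```

Request:
{"method": "servo_tool", "body": {"delta_pos": [[-0.17,0.25,0],[-0.35,0.5,0],[-0.52,0.75,0],[-0.7,1,0],[-0.7,1,0],[-0.7,1,0],[-0.7,1,0],[-0.7,1,0]], "spin": [0,0,0,0,0,0,0,0], "jaw": [1,1,1,1,1,1,1,1]}}

```text
time: 2.9
eef_pos: [318.2, 451.0, 219.4]
tool_rot: [2.358, 2.076, -0.0]
contact_force: [-0.2, 0.6, -0.7]
grip_width: 0.8
grip_force: 0.0
```

Request:
{"method": "servo_tool", "body": {"delta_pos": [[-0.17,0.25,0],[-0.35,0.5,0],[-0.52,0.75,0],[-0.7,1,0],[-0.7,1,0],[-0.7,1,0],[-0.7,1,0],[-0.7,1,0]], "spin": [0,0,0,0,0,0,0,0], "jaw": [1,1,1,1,1,1,1,1]}}

```text
time: 3.9
eef_pos: [408.5, 368.9, 219.4]
tool_rot: [-2.358, -2.076, 0.0]
contact_force: [0.7, 0.4, 0.3]
grip_width: 0.6
grip_force: 0.0
```

Request:
{"method": "servo_tool", "body": {"delta_pos": [[-0.19,0.25,0.2],[-0.38,0.5,0.4],[-0.57,0.75,0.6],[-0.77,1,0.6],[-0.77,1,0.6],[-0.77,1,0.6],[-0.77,1,0.6],[-0.77,1,0.6]], "spin": [0,0,0,0,0,0,0,0], "jaw": [1,1,1,1,1,1,1,1]}}

```text
time: 4.9
eef_pos: [497.9, 279.9, 159.6]
tool_rot: [-2.358, -2.076, -0.0]
contact_force: [-0.7, -0.8, -1.3]
grip_width: 0.1
grip_force: 0.0
```

```bash
python3 st.py
```

```text
4.9 [497.869 279.871 159.569] [-0.692 -0.83  -1.269] 0.10953658877838648
[[ 0.127  0.992  0.   ]
 [ 0.992 -0.127  0.   ]
 [ 0.    -0.    -1.   ]]
[-0.901  0.412  0.424  1.82  -0.204  0.952 -0.517]
[[-0.022  0.212  0.596]
 [-0.518  0.194  0.596]
 [-1.031  0.204  0.595]
 [-1.536  0.202  0.595]]
```

Request:
{"method": "servo_tool", "body": {"delta_pos": [[-0.02,0.2,0.2],[-0.027,0.205,0.4],[-0.027,0.205,0.6],[-0.027,0.205,0.78],[-0.027,0.205,0.78],[-0.027,0.205,0.78],[-0.027,0.205,0.78],[-0.027,0.205,0.78]], "spin": [0,0,0,0,0,0,0,0], "jaw": [1,1,1,1,1,1,1,1]}}

```text
time: 5.9
eef_pos: [518.5, 274.0, 82.0]
tool_rot: [2.359, 2.075, 0.001]
contact_force: [0.3, 0.7, -0.0]
grip_width: 0.2
grip_force: 0.0
```

```bash
python3 st.py
python3 - <<'E'
from h import *
F=[]
for i in range(4):
    a=snap(('side','top')[i%2]); F.append(env.read_state()['contact_force'][2])
    if i==0:S=a
    if i==1:T=a
print(F,env.read_state()['eef_pos'])
p=np.hstack([cv2.resize(x['pixels'][r,c,::-1],(400,500),interpolation=2) for x,r,c in ((S,slice(150,300),slice(225,345)),(T,slice(150,300),slice(210,330)))])
cv2.imwrite('pics/c2.png',p)
E
```

```text
5.9 [518.47  274.034  81.954] [ 0.349  0.675 -0.041] 0.19371524050229946
[[ 0.128  0.992  0.001]
 [ 0.992 -0.128  0.   ]
 [ 0.     0.001 -1.   ]]
[-0.836  0.541  0.388  1.833 -0.27   0.819 -0.441]
[[ 0.01   0.    -0.18 ]
 [-0.486 -0.018 -0.181]
 [-0.999 -0.007 -0.181]
 [-1.504 -0.008 -0.181]]
[np.float64(-0.30715254893662497), np.float64(-0.47489998204464895), np.float64(-0.31724111114087333), np.float64(0.3497858212920192)] [518.34558703 273.92075817  81.60496427]
```

View pics/c2.png

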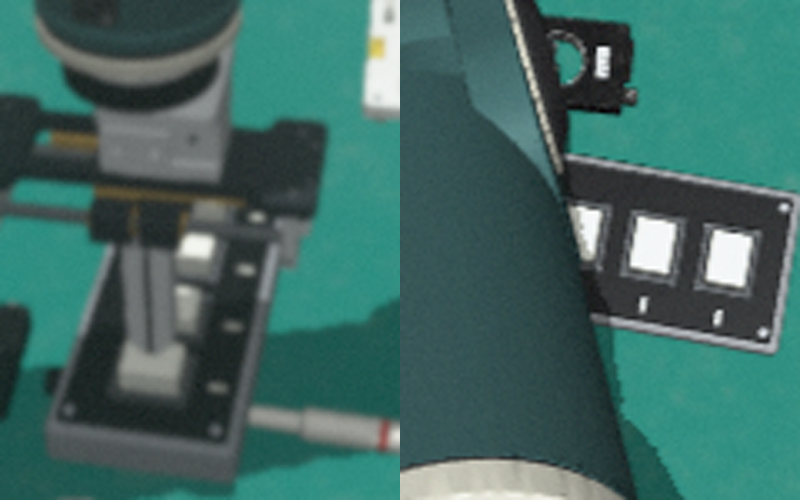

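The fingers are centred over the leftmost key, with tips at about (155,345) in the left half of the crop. Next is a light tap on it.

Request:
{"method": "servo_tool", "body": {"delta_pos": [[0,0,0.06],[0,0,0.1],[0,0,0.115],[0,0,0.13],[0,0,0.13],[0,0,0.13],[0,0,0.13],[0,0,0.13]], "spin": [0,0,0,0,0,0,0,0], "jaw": [1,1,1,1,1,1,1,1]}}

```text
time: 7.1
eef_pos: [518.3, 273.9, 68.5]
tool_rot: [2.359, 2.075, -0.0]
contact_force: [-1.9, -1.2, 3.4]
grip_width: 0.7
grip_force: 1.8
```

```bash
cat > f.py <<'E'
from h import *
for i in range(3):
    vision.snapshot('side'); s=env.read_state(); print(s['contact_force'].round(2),s['eef_pos'].round(2))
E
python3 f.py
```

```text
[-1.78 -1.47  4.89] [518.3  273.86  68.5 ]
[-3.48 -1.52  4.02] [518.29 273.88  68.5 ]
[-2.58 -1.73  3.55] [518.26 273.89  68.47]
```

Request:
{"method": "servo_tool", "body": {"delta_pos": [[0,0,-0.1],[0,0,-0.15],[-0.2,0,-0.15],[-0.4,0,-0.15],[-0.5,0,-0.15],[-0.5,0,-0.15],[-0.5,0,-0.15],[-0.5,0,-0.15]], "spin": [0,0,0,0,0,0,0,0], "jaw": [1,1,1,1,1,1,1,1]}}

```text
time: 8.25
eef_pos: [511.9, 224.8, 83.4]
tool_rot: [-2.358, -2.075, 0.0]
contact_force: [1.0, -0.0, 0.4]
grip_width: 0.5
grip_force: 0.0
```

Request:
{"method": "servo_tool", "body": {"delta_pos": [[0,0,0.08],[0,0,0.12],[0,0,0.135],[0,0,0.15],[0,0,0.15],[0,0,0.15],[0,0,0.15],[0,0,0.15]], "spin": [0,0,0,0,0,0,0,0], "jaw": [1,1,1,1,1,1,1,1]}}

```text
time: 9.25
eef_pos: [511.9, 224.3, 68.5]
tool_rot: [2.359, 2.075, 0.0]
contact_force: [0.9, 0.2, -0.2]
grip_width: 0.5
grip_force: 0.0
```

```bash
python3 f.py
```

```text
[ 0.17  0.18 -0.02] [511.92 224.29  68.51]
[-1.    0.09 -0.24] [511.91 224.31  68.49]
[-0.91 -0.21 -0.17] [511.92 224.29  68.48]
```

Request:
{"method": "servo_tool", "body": {"delta_pos": [[0,0,0.01],[0,0,0.015],[0,0,0.018],[0,0,0.02],[0,0,0.02],[0,0,0.022],[0,0,0.022],[0,0,0.022]], "spin": [0,0,0,0,0,0,0,0], "jaw": [1,1,1,1,1,1,1,1]}}

```text
time: 10.4
eef_pos: [511.9, 224.3, 66.3]
tool_rot: [2.359, 2.075, 0.0]
contact_force: [-0.7, 0.3, 2.0]
grip_width: 0.4
grip_force: 0.7
```

```bash
python3 f.py
```

```text
[ 0.1  -1.12  1.12] [511.91 224.32  66.3 ]
[-0.78  0.08  1.76] [511.93 224.29  66.3 ]
[-0.66 -0.13  1.38] [511.93 224.27  66.3 ]
```

Request:
{"method": "servo_tool", "body": {"delta_pos": [[0,0,0.001],[0,0,0.001],[0,0,0.002],[0,0,0.002],[0,0,0.002],[0,0,0.002],[0,0,0.002],[0,0,0.002]], "spin": [0,0,0,0,0,0,0,0], "jaw": [1,1,1,1,1,1,1,1]}}

```text
time: 11.55
eef_pos: [511.9, 224.3, 66.1]
tool_rot: [2.359, 2.075, 0.0]
contact_force: [-0.6, -0.2, 4.9]
grip_width: 0.2
grip_force: 2.4
```

```bash
python3 f.py
```

```text
[-0.42  0.4   4.88] [511.93 224.3   66.08]
[-1.89 -0.46  4.88] [511.93 224.31  66.08]
[ 0.   -0.54  4.66] [511.92 224.3   66.08]
```

Request:
{"method": "servo_tool", "body": {"delta_pos": [[0,0,-0.1],[0,0,-0.174],[-0.2,0,-0.174],[-0.4,0,-0.174],[-0.5,0,-0.174],[-0.5,0,-0.174],[-0.5,0,-0.174],[-0.5,0,-0.174]], "spin": [0,0,0,0,0,0,0,0], "jaw": [1,1,1,1,1,1,1,1]}}

```text
time: 12.7
eef_pos: [505.5, 175.2, 83.4]
tool_rot: [-2.358, -2.076, 0.0]
contact_force: [0.1, -1.2, -0.2]
grip_width: 0.3
grip_force: 0.0
```

Request:
{"method": "servo_tool", "body": {"delta_pos": [[0,0,0.08],[0,0,0.12],[0,0,0.135],[0,0,0.15],[0,0,0.15],[0,0,0.15],[0,0,0.15],[0,0,0.15]], "spin": [0,0,0,0,0,0,0,0], "jaw": [1,1,1,1,1,1,1,1]}}

```text
time: 13.7
eef_pos: [505.5, 174.7, 68.5]
tool_rot: [2.359, 2.075, 0.0]
contact_force: [-3.1, 0.2, 4.0]
grip_width: 0.4
grip_force: 1.8
```

```bash
python3 f.py
```

```text
[-2.39  0.68  3.69] [505.51 174.7   68.5 ]
[-3.49 -0.14  3.9 ] [505.51 174.7   68.5 ]
[-2.28  0.86  3.42] [505.53 174.74  68.49]
```

Key 3 is up and has been tapped. Now key 4.

Request:
{"method": "servo_tool", "body": {"delta_pos": [[0,0,-0.1],[0,0,-0.15],[-0.2,0,-0.15],[-0.4,0,-0.15],[-0.5,0,-0.15],[-0.5,0,-0.15],[-0.5,0,-0.15],[-0.5,0,-0.15]], "spin": [0,0,0,0,0,0,0,0], "jaw": [1,1,1,1,1,1,1,1]}}

```text
time: 14.85
eef_pos: [499.1, 125.7, 83.4]
tool_rot: [-2.358, -2.076, 0.0]
contact_force: [-0.7, 0.4, -0.2]
grip_width: 0.5
grip_force: 0.0
```

Request:
{"method": "servo_tool", "body": {"delta_pos": [[0,0,0.08],[0,0,0.12],[0,0,0.135],[0,0,0.15],[0,0,0.15],[0,0,0.15],[0,0,0.15],[0,0,0.15]], "spin": [0,0,0,0,0,0,0,0], "jaw": [1,1,1,1,1,1,1,1]}}

```text
time: 15.85
eef_pos: [499.1, 125.1, 68.5]
tool_rot: [2.359, 2.075, 0.0]
contact_force: [-1.7, 0.3, 4.0]
grip_width: 0.4
grip_force: 1.8
```

```bash
python3 f.py
```

```text
[-2.64  0.65  3.59] [499.13 125.1   68.53]
[-2.65  0.06  4.35] [499.12 125.12  68.49]
[-2.5   0.82  3.96] [499.12 125.09  68.49]
```

Request:
{"method": "servo_tool", "body": {"delta_pos": [[0,0,-0.1],[0,0,-0.15],[0.2,0,-0.15],[0.45,0,-0.15],[0.7,0,-0.15],[0.9,0,-0.15],[1,0,-0.15],[1,0,-0.15]], "spin": [0,0,0,0,0,0,0,0], "jaw": [1,1,1,1,1,1,1,1]}}

```text
time: 17.0
eef_pos: [511.9, 224.6, 83.3]
tool_rot: [2.358, 2.075, -0.0]
contact_force: [0.4, 0.5, -0.5]
grip_width: 0.3
grip_force: 0.0
```

Request:
{"method": "servo_tool", "body": {"delta_pos": [[0,0,0],[0,0,0.08],[0,0,0.14],[0,0,0.17],[0,0,0.19],[0,0,0.205],[0,0,0.217],[0,0,0.217]], "spin": [0,0,0,0,0,0,0,0], "jaw": [1,1,1,1,1,1,1,1]}}

```text
time: 18.0
eef_pos: [511.7, 224.0, 62.0]
tool_rot: [-2.359, -2.074, 0.001]
contact_force: [-5.4, -2.3, 9.6]
grip_width: 0.3
grip_force: 5.2
```

```bash
python3 f.py
```

```text
[-5.59 -2.42 10.04] [511.72 223.94  62.01]
[-5.55 -2.55  9.74] [511.69 223.95  62.02]
[-5.2  -3.05 10.07] [511.71 223.94  62.  ]
```

Request:
{"method": "servo_tool", "body": {"delta_pos": [[0,0,0.002],[0,0,0.004],[0,0,0.006],[0,0,0.006],[0,0,0.006],[0,0,0.006],[0,0,0.006],[0,0,0.006]], "spin": [0,0,0,0,0,0,0,0], "jaw": [1,1,1,1,1,1,1,1]}}

```text
time: 19.15
eef_pos: [511.7, 224.0, 61.7]
tool_rot: [-2.359, -2.074, 0.001]
contact_force: [-6.8, -3.3, 16.3]
grip_width: 0.3
grip_force: 8.3
```

Request:
{"method": "servo_tool", "body": {"delta_pos": [[0,0,-0.02],[0,0,-0.05],[0,0,-0.1],[0,0,-0.2],[0,0,-0.4],[0,0,-0.7],[0,0,-1],[0,0,-1]], "spin": [0,0,0,0,0,0,0,0], "jaw": [1,1,1,1,1,1,1,1]}}

```text
time: 20.15
eef_pos: [513.0, 224.8, 163.6]
tool_rot: [2.359, 2.074, 0.006]
contact_force: [0.6, 0.5, -0.1]
grip_width: 0.3
grip_force: 0.0
```

Request:
{"method": "servo_tool", "body": {"delta_pos": [[0,-0.2,0],[0.2,-0.4,-0.1],[0.4,-0.6,-0.3],[0.7,-0.8,-0.4],[1,-1,-0.4],[1,-1,-0.4],[1,-1,-0.4],[1,-1,-0.4]], "spin": [0,0,0,0,0,0,0,0], "jaw": [1,1,1,1,1,1,1,1]}}

```text
time: 21.15
eef_pos: [426.0, 335.3, 201.0]
tool_rot: [2.36, 2.073, -0.001]
contact_force: [0.7, -0.3, 0.6]
grip_width: 0.4
grip_force: 0.0
```

Run:
```python
from h import *
S=snap('side');T=snap('top')
print([silhouettes(c,'screw_dish')[0]['confidence'] for c in ('side',)] if 0 else env.read_state()['contact_force'])
p=np.hstack([cv2.resize(x['pixels'][r,c,::-1],(400,500),interpolation=2) for x,r,c in ((S,slice(170,320),slice(225,345)),(T,slice(150,300),slice(210,330)))])
cv2.imwrite('pics/e.png',p)
```

```text
[1.12778774 0.53486547 0.17315699]
```

View pics/e.png

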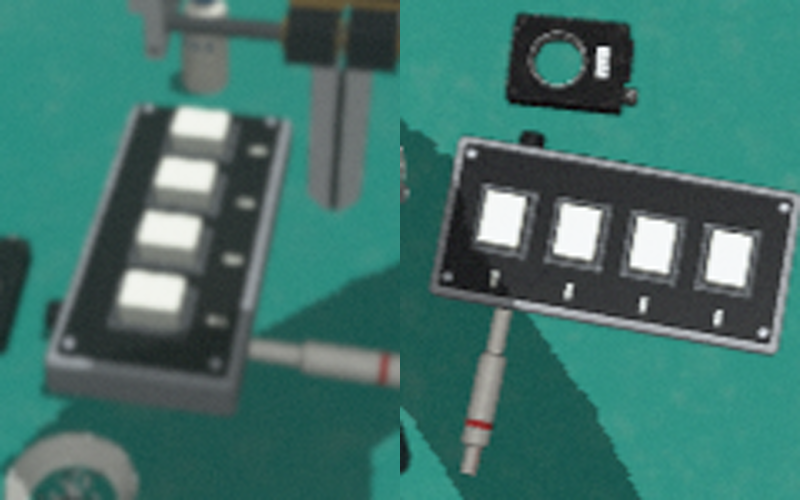

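All four keys look level in both views: at about (200,125), (185,178), (167,232) and (150,290) in the side crop. The objects around the box look unmoved and the robot is clear.

```bash
python3 -c "
from bench import env;print(env.job_done())"
```

```text
the job is handed in; nothing more can be done
None
```

I tapped all four keys from left to right at about 4–5 N each, then pressed the latched one (second from the left) to its stop and let it go; it looks level with the others in the final pictures, and the job is handed in.

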